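# Make a booster filter safe for a cartridge change

## Robot

A 6-joint arm with a two-finger parallel gripper is mounted at the origin on a cart in front of the work surface, level with it; the furniture and walls round the work are solid. World frame = base frame: x ahead of the robot, y to its left, z up, the work surface at z = 0. Lengths are in m, angles in rad, forces in N, time in s.
With the tool pointing down it reaches from about 0.3 to 0.775 m from the base axis. Payload 14.6 kg.
Tool frame: the origin (TCP) lies at the very end of the fingers, on their centre line; the grasp point (between the pads) lies 19 mm behind it; y points along the fingers, x is the direction in which the jaws open and shut, and the axes are right-handed (so a half turn about y gives the same grasp; the last joint's range is limited). The gripper opens to 94 mm and grips with 3 to 60 N. Pads are 16 mm wide; open, the fingers measure 119 mm over their backs; the gripper's body (75 mm by 177 mm) begins 78 mm behind the grasp point.
Start: joints at [-1.302, 0.3, 1.521, -0, 1.321, -0.067], TCP at [0.181, -0.519, 0.205] pointing down, gripper open.
Joint ranges: [-3.03, 3.03], [-0.79, 2.21], [0.23, 2.52], [-1.04, 4.18], [0, 3.07], [-2.55, 2.55]. Speed limits (rad/s): [2.22, 2.22, 2.57, 3.14, 3.14, 3.14].

## Interface

Orientations are given as [roll, pitch, yaw] about the fixed x, y, z axes, in that order (R = Rz(yaw) Ry(pitch) Rx(roll)).
In Python, from station import * gives the robot as it stands.
- The arm moves only by the tool send_rows, never from a script. Its argument "series" is text: rows parted by semicolons, each of 7 numbers parted by spaces: the turn, a rotation vector about the tool's x, y, z in units of 5 degrees (1.0 is 5 degrees), then the shift along the tool's x, y, z in cm, then the opening, from -1 (shut) to 1 (fully open). A call has exactly 10 rows; each row is the pose to reach, as a shift and turn from the pose commanded when the call began, along the tool's axes at that moment; what a row does not reach only later rows make up. A row lasts 1/12 s, in which the tool goes at most 41.7 mm and 7.16 degrees, less where a joint would pass 70% of its speed; a pose out of reach is approached as far as the arm can. A call with a gripper value outside its range is refused whole. The fingers move at their own pace and stop on an object; "newtons" is the grip in N (left out, the last holds). Time passes only in rows, so rows that repeat a pose let the fingers close, or fill a call up. It gives the time, the measured TCP pose, the force and the opening at its end, in the units of the state.
- get_obs(): the state, without advancing time (a new reading comes with each control period).
- camera(name): name is "scene" or "top" or "wrist"; returns the picture (420x560x3 uint8, red, green, blue); there is no depth.
- camera_info(name): a dict with "K" (3x3 intrinsics, pixels), "k1" (the pictures are not rectified: a ray, as slopes to the right and down, at radius r is drawn at 1 + k1 r^2 times it, then the intrinsics apply), "R" (3x3) and "t" (3): a world point X has camera coordinates R X + t; the wrist camera has in their place "mount" (4x4, takes a point from camera to tool coordinates, whose origin is the TCP and whose axes are the tool frame's). Camera axes: x right, y down, z forward; pixel columns grow to the right and rows downward; lengths in m; the calibration is good to about 2 mm. A picture is of the moment at which its call begins: read the wrist's pose just before it. camera_info takes no time and is no camera call.
- hand_in(): hands the job in, once; it reports no verdict.
The state is a dict: "time_s": time; "qpos": joint angles; "joint_vel": joint speeds; "tau": joint torques, N m; "ee_pos": TCP position; "eef_rot": TCP orientation; "force": force on the tool from outside, world axes, zero at the start; "moment": the same for the moment, N m; "grip_width": finger opening in m.
Only numpy, scipy, OpenCV 4.12 (cv2) and the standard library are available. Lean on these libraries where they do the work, as an engineer would, in place of code of your own. Each camera call takes 0.05 s, during which the arm holds its last target. There are 200 camera calls.

## Task

Make the small pump-and-filter unit on the worktop safe for a cartridge change, using only closed fingertips. First switch the pump off by pressing the raised half of the rocker on the pump's box, then close the valve by pushing its lever round to its stop, crosswise to the pipe, and last press the metal vent button on top of the filter head right down, hold it there for two seconds and let go. Do not pick up or disturb the loose things standing around.

Things in the scene. Friction and masses are not known exactly. Their poses are not given: they have to be found in the camera images.
- filter_unit: fixed unit: steel foot plate 420 mm long; along it a pump with grey terminal box (right, -y), a pipe with brass ball valve, and a filter with clear bowl and round black head (left, +y). Origin on the worktop under the pipe; x to the unit's rear, y along the pipe to the filter, z up. Box top z 126 mm, head 104 mm across at y 100, top z 196; gauge at y 197, top z 236
- pump_rocker (a joint): snap rocker of the pump switch, rad: 0 = on (rear half down, front half raised), 0.42 = off (front half down). It springs away from its middle (0.21) and stays at either end; pressing 16 mm from its axis takes about 6 N and it jumps over once past the middle. The raised half sinks about 7 mm there
- rocker_raised (a point): on the upper face of the rocker's front half (nearest the robot), 16 mm from the tilt axis, mid-width; at the start at the unit's x -13, y -186, z 137 mm. The black rocker on the terminal box is 36 mm wide (unit's y) and 48 mm long (x). At the start this half slopes 24 degrees, its front edge highest, 3 mm above this point. Moves with the rocker
- inlet_valve_lever (a joint): lever of the ball valve, rad: near 0 (up to 0.25 at the start) = along the pipe, open; 1.57 = crosswise, pointing to the unit's rear, closed, at its stop. Grows anticlockwise seen from above. It stays where it is left; friction 0.05 N m
- lever_pivot (a point): on the vertical axis of the valve lever, at the lever's mid-height (z 201 mm; lever 11 mm thick, z 196 to 207); fixed to the unit at its x 0, y 12 mm. Below the lever: valve body, nut (34 mm across) and pipe, all below z 190 mm; the steel pipe's axis is at z 172, it is 19 mm thick and turns down at y -100
- lever_tip (a point): end of the valve lever on its middle line at its mid-height, 76 mm from the pivot; the lever is a straight flat bar 12 mm wide. At the start it points over the pipe toward the pump. Moves with the lever
- vent_button (a joint): vent button, m: 0 = up, 0.005 = fully down. Springs back; 3 N to start, 8 N fully down
- vent_top (a point): centre of the top of the vent button, a plain metal button 20 mm across standing 13 mm proud of its boss on the filter head; at the unit's x 0, y 100, z 215 mm when up; it moves straight down 5 mm. Moves with the button
- cartridge: bystander: new white filter cartridge, upright, 62 mm across, 125 mm tall, loose; origin at the centre of its underside
- cap: bystander: grey bottle cap, 69 mm across, 24 mm tall, loose; origin at the centre of its underside
- tape: bystander: roll of thread tape, 52 mm across, 15 mm tall, loose; origin at the centre of its underside
- mug: bystander: white cup with a handle, 80x109 mm, 95 mm tall, loose; origin at its underside

How it is judged:
By the outcome, as a careful person would: the job done as asked, in the order asked, and still so for the second after the job is handed in, with the robot touching nothing.
It also fails if it takes over 48 s, if anything falls off the work surface, if the arm or the gripper's body presses on something with over 40 N, if the wrist force passes 120 N, or if a joint passes its speed limit or range.

## Working session

There is one attempt and no reset: what is moved stays moved. The work goes in short steps, Python scripts to look and compute and a tool call to move; the robot and the scene stay as the last step left them, time stands still between calls to the robot, and variables do not carry over. Pictures are saved under pics/ and viewed, on a budget of 10 in all, crops included, one or two more only if the job needs it, and the job is handed in when it is done.

Besides the shell and the picture viewer there is one more tool, called after "Call:" as name(argument=value, ...), one argument or row to a line, values as JSON. send_rows: Moves the arm, as the interface text tells. Its arguments: {"type":"object","properties":{"series":{"type":"string"},"newtons":{"type":"number"}},"required":["series"]}

```bash
mkdir -p pics; python3 - <<'E'
from station import *
import cv2,numpy as np
o=get_obs();print({k:np.round(v,3).tolist() for k,v in o.items()})
for n in("scene","top"):
    cv2.imwrite(f"pics/{n}0.png",camera(n)[:,:,::-1])
    print(n,camera_info(n))
print(camera_info("wrist"))
E
```

```text
{'time_s': 0.0, 'qpos': [-1.302, 0.3, 1.522, 0.0, 1.321, -0.067], 'joint_vel': [0.001, -0.001, 0.001, -0.0, -0.0, 0.0], 'tau': [0.001, -53.181, -35.273, 0.071, 0.024, -0.0], 'ee_pos': [0.181, -0.519, 0.205], 'eef_rot': [-1.571, 0.001, -1.235], 'force': [0.361, 0.21, 0.106], 'moment': [0.019, 0.01, 0.009], 'grip_width': 0.094}
scene {'K': array([[464.28514031,   0.        , 282.13925427],
       [  0.        , 464.28514031, 214.51611081],
       [  0.        ,   0.        ,   1.        ]]), 'k1': -0.13272996400391496, 'R': array([[-0.7362604 , -0.67669772, -0.00090733],
       [-0.44508678,  0.48527225, -0.75260122],
       [ 0.50972383, -0.55370664, -0.65847595]]), 't': array([0.40635803, 0.33220867, 1.3793511 ])}
top {'K': array([[432.27585648,   0.        , 283.72627154],
       [  0.        , 432.27585648, 215.58908603],
       [  0.        ,   0.        ,   1.        ]]), 'k1': -0.04394400164791336, 'R': array([[-0.02350303, -0.99953477, -0.01943843],
       [-0.99053493,  0.02591279, -0.13479274],
       [ 0.13523373,  0.01608641, -0.99068313]]), 't': array([0.05784799, 0.53309912, 1.38516623])}
{'K': array([[368.13898992,   0.        , 274.90116162],
       [  0.        , 368.13898992, 205.31972147],
       [  0.        ,   0.        ,   1.        ]]), 'k1': -0.007151546201145045, 'mount': array([[ 9.99999907e-01, -4.22677645e-04,  8.65041672e-05,
        -9.39365711e-05],
       [-1.97893857e-04, -2.71203543e-01,  9.62521999e-01,
        -1.78871369e-01],
       [-3.83376296e-04, -9.62521927e-01, -2.71203601e-01,
         7.95483070e-02],
       [ 0.00000000e+00,  0.00000000e+00,  0.00000000e+00,
         1.00000000e+00]])}
```

View pics/scene0.png

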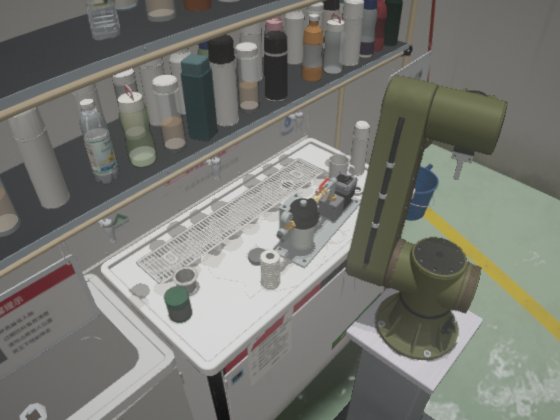

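View pics/top0.png

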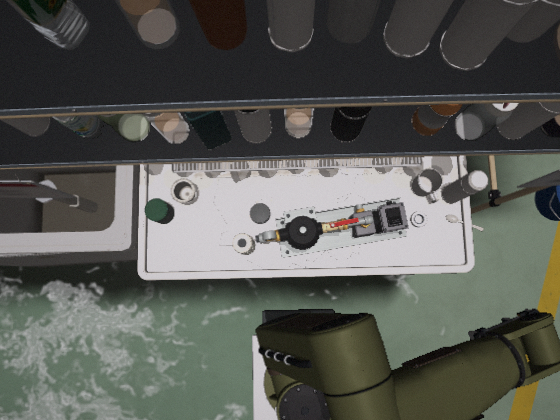

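The top view shows the vent at about (303,230), the red lever at (345,224) and the rocker at (392,215). I'll enlarge that area for measuring.

```bash
cat > h.py <<'E'
from station import *
import cv2,numpy as np
from scipy.spatial.transform import Rotation as Ro
def cam(name,obs=None):
    c=camera_info(name)
    if name=="wrist":
        T=np.eye(4);T[:3,:3]=Ro.from_euler('xyz',obs['eef_rot']).as_matrix();T[:3,3]=obs['ee_pos']
        M=T@np.array(c['mount']);R=M[:3,:3].T;t=-R@M[:3,3]
    else: R,t=np.array(c['R']),np.array(c['t'])
    return np.array(c['K']),c['k1'],R,t
def ray(C,px):
    K,k1,R,t=C
    d=cv2.undistortPoints(np.array([[px]],float),K,np.array([k1,0,0,0,0.]))[0,0]
    return -R.T@t,R.T@np.array([*d,1])
def onz(C,px,z):
    c,d=ray(C,px);return c+d*(z-c[2])/d[2]
def proj(C,X):
    K,k1,R,t=C
    return cv2.projectPoints(np.array(X,float).reshape(-1,1,3),cv2.Rodrigues(R)[0],t,K,np.array([k1,0,0,0,0.]))[0][:,0]
def unit(o,yaw,p):
    c,s=np.cos(yaw),np.sin(yaw);p=np.array(p,float)/1000
    return np.array([o[0]+c*p[0]-s*p[1],o[1]+s*p[0]+c*p[1],p[2]])
E
python3 - <<'E'
from h import *
im=cv2.imread("pics/top0.png")
cv2.imwrite("pics/topc.png",cv2.resize(im[180:280,225:425],None,fx=4,fy=4,interpolation=cv2.INTER_CUBIC))
C=cam("top")
for n,p,z in(("vent",(303,230),.215),("rock",(392,215),.13)): print(n,onz(C,p,z))
E
```

```text
vent [ 0.46703663 -0.01239158  0.215     ]
rock [ 0.51477061 -0.28879456  0.13      ]
```

View pics/topc.png

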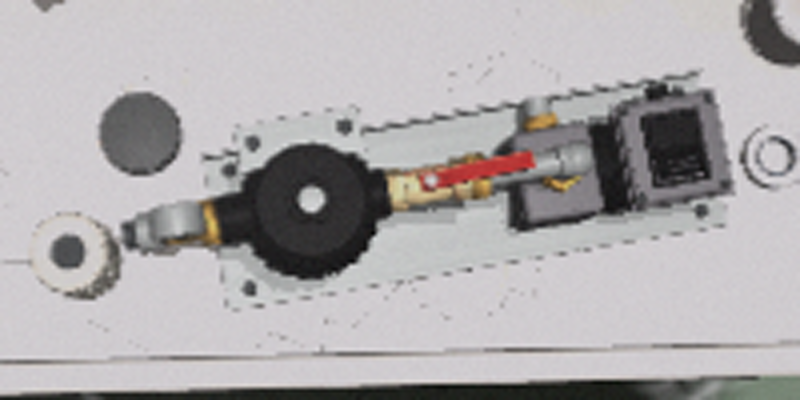

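```bash
python3 - <<'E'
from h import *
C=cam("top")
f=lambda u,v:(225+u/4-.4,180+v/4-.4)
v=onz(C,f(312,199),.215);p=onz(C,f(431,181),.207);t=onz(C,f(533,159),.207);r=onz(C,f(676,146),.132)
for q in(v,p,t,r):print(q.round(4))
print("vp",np.linalg.norm((v-p)[:2]),"pt",np.linalg.norm((t-p)[:2]),"vr",np.linalg.norm((v-r)[:2]))
y=(v-r)[:2];phi=np.arctan2(-y[0],y[1]);print("phi",phi,"phi_vp",np.arctan2(-(v-p)[0],(v-p)[1]))
print("lever",np.arctan2(*(t-p)[[1,0]])+np.pi/2-phi)
E
```

```text
[ 0.4689 -0.0113  0.215 ]
[ 0.4806 -0.0975  0.207 ]
[ 0.4946 -0.1715  0.207 ]
[ 0.511 -0.293  0.132]
vp 0.08694851593700853 pt 0.07535501847223007 vr 0.2848435754417953
phi 0.14818385092054337 phi_vp 0.13418328728252377
lever 0.03910966474433869
```

Call:
send_rows(
  series="0 0.4 0 -1 -1 3.8 -1; 0 0.8 0 -2 -2 7.5 -1; 0 1.2 0 -3 -3 11.3 -1; 0 1.6 0 -4 -4.5 15 -1; 0 2.15 0 -5.3 -4.5 18.7 -1; 0 2.15 0 -6.4 -4.5 22.5 -1; 0 2.15 0 -7.4 -4.5 26.2 -1; 0 2.15 0 -8.5 -4.5 30 -1; 0 2.15 0 -9.5 -4.5 33.6 -1; 0 2.15 0 -10.6 -4.5 37.3 -1",
  newtons=20,
)

```text
time_s: 0.93
ee_pos: [0.4997, -0.2949, 0.2502]
eef_rot: [-1.571, 0.0, -1.423]
force: [-0.2, -1.0, 0.4]
grip_width: 0.0306
```

Call:
send_rows(
  series="0 0 0 0 0 0 -1; 0 0 0 0 0 0 -1; 0 0 0 0 0 0 -1; 0 0 0 0 0 0 -1; 0 0 0 0 0 0 -1; 0 0 0 0 0 0 -1; 0 0 0 0 0 0 -1; 0 0 0 0 0 0 -1; 0 0 0 0 0 0 -1; 0 0 0 0 0 0 -1",
)

```text
time_s: 1.77
ee_pos: [0.4984, -0.2964, 0.2505]
eef_rot: [-1.571, -0.0, -1.423]
force: [0.5, -0.7, -1.3]
grip_width: 0.0006
```

```bash
python3 - <<'E'
from h import *
o=get_obs();print({k:np.round(o[k],4).tolist() for k in("time_s","ee_pos","eef_rot","force","grip_width")})
C=cam("wrist",o);im=camera("wrist")[:,:,::-1].copy();cv2.imwrite("pics/w1raw.png",im)
O,phi=(.4836,-.1102),.148
for n,p in(("raised",(-13,-186,137)),("pivot",(0,12,207)),("tcp",None)):
    X=o['ee_pos'] if p is None else unit(O,phi,p); q=proj(C,X)[0];print(n,np.round(X,4),q.round(1))
    cv2.drawMarker(im,tuple(int(a) for a in q.round()),(0,255,0),cv2.MARKER_CROSS,9,1)
cv2.imwrite("pics/w1.png",im)
E
```

```text
{'time_s': 1.7667, 'ee_pos': [0.4984, -0.2964, 0.2505], 'eef_rot': [-1.5708, -0.0001, -1.4227], 'force': [0.481, -0.6723, -1.2882], 'grip_width': 0.0006}
raised [ 0.4982 -0.2961  0.137 ] [274.7 202.2]
pivot [ 0.4818 -0.0983  0.207 ] [-37.8 211.6]
tcp [ 0.4984 -0.2964  0.2505] [275.3 258.6]
```

View pics/w1.png

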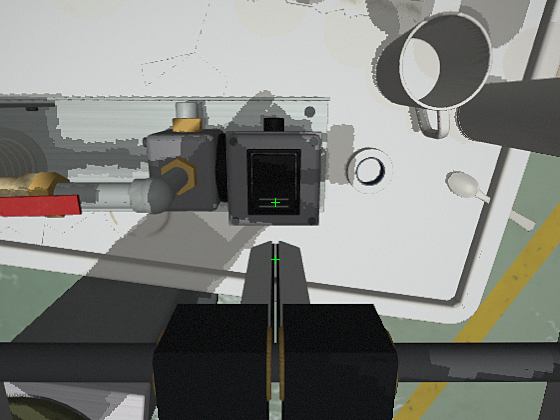

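The wrist view shows the rocker at cols 248–299, rows 150–215. The estimated point at (275,202) is on its front half and the tip is lined up, so I'm pressing.

Call:
send_rows(
  series="0 0 0 0 3.5 0 -1; 0 0 0 0 7 0 -1; 0 0 0 0 9.5 0 -1; 0 0 0 0 10.4 0 -1; 0 0 0 0 10.8 0 -1; 0 0 0 0 11.1 0 -1; 0 0 0 0 11.4 0 -1; 0 0 0 0 11.6 0 -1; 0 0 0 0 11.8 0 -1; 0 0 0 0 12 0 -1",
)

```text
time_s: 2.65
ee_pos: [0.4989, -0.2965, 0.1312]
eef_rot: [-1.57, -0.001, -1.423]
force: [1.4, -0.2, -0.1]
grip_width: 0.0006
```

Call:
send_rows(
  series="0 0 0 0 0.05 0 -1; 0 0 0 0 0.1 0 -1; 0 0 0 0 0.1 0 -1; 0 0 0 0 0.1 0 -1; 0 0 0 0 0.1 0 -1; 0 0 0 0 0.1 0 -1; 0 0 0 0 0.1 0 -1; 0 0 0 0 0.1 0 -1; 0 0 0 0 0.1 0 -1; 0 0 0 0 0.1 0 -1",
)

```text
time_s: 3.48
ee_pos: [0.4989, -0.2965, 0.1308]
eef_rot: [-1.569, -0.001, -1.423]
force: [-2.9, 1.6, 9.3]
grip_width: 0.0005
```

Call:
send_rows(
  series="0 0 0 0 0.1 0 -1; 0 0 0 0 0.2 0 -1; 0 0 0 0 0.2 0 -1; 0 0 0 0 0 0 -1; 0 0 0 0 -2 0 -1; 0 0 0 0 -5 0 -1; 0 0 0 0 -8 0 -1; 0 0 0 0 -10 0 -1; 0 0 0 0 -12 0 -1; 0 0 0 0 -12 0 -1",
)

```text
time_s: 4.32
ee_pos: [0.4995, -0.2969, 0.2538]
eef_rot: [-1.566, -0.004, -1.423]
force: [0.2, -0.4, 0.2]
grip_width: 0.0005
```

```bash
python3 - <<'E'
from h import *
o=get_obs();print(o['ee_pos'])
im=camera("wrist")[:,:,::-1]
a=cv2.imread("pics/w1raw.png")[120:240,200:340];b=im[120:240,200:340]
cv2.imwrite("pics/w2.png",cv2.convertScaleAbs(cv2.resize(np.hstack([a,b]),None,fx=2.8,fy=2.8),alpha=2))
E
```

```text
[ 0.49950325 -0.29685902  0.25384001]
```

View pics/w2.png

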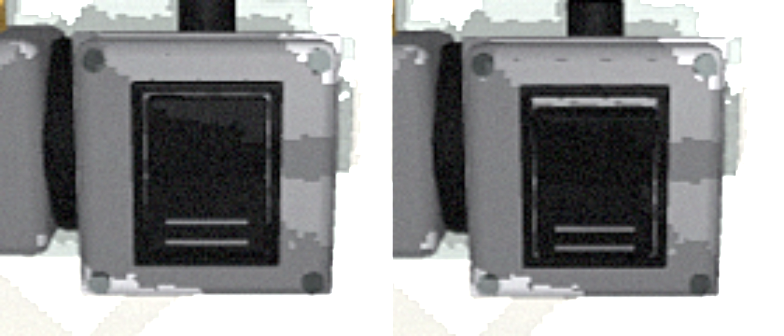

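The rear edge now stands up and the front is down, so the rocker is off. Next I hover in front of the lever and measure it with the wrist camera.

Call:
send_rows(
  series="0 0 0 -3.5 0 -0.6 -1; 0 0 0 -7 0 -1.2 -1; 0 0 0 -10.5 0 -1.8 -1; 0 0 0 -13.7 0 -2.4 -1; 0 0 0 -13.7 0 -2.4 -1; 0 0 0 -13.7 0 -2.4 -1; 0 0 0 -13.7 0 -2.4 -1; 0 0 0 -13.7 0 -2.4 -1; 0 0 0 -13.7 0 -2.4 -1; 0 0 0 -13.7 0 -2.4 -1",
)

```text
time_s: 5.2
ee_pos: [0.4546, -0.165, 0.249]
eef_rot: [-1.571, 0.0, -1.424]
force: [-0.5, 0.7, -0.6]
grip_width: -0.0
```

```bash
cat > lever.py <<'E'
from h import *
import sys
o=get_obs();print({k:np.round(o[k],4).tolist() for k in("time_s","ee_pos","eef_rot","force")})
C=cam("wrist",o);im=camera("wrist")[:,:,::-1].copy()
hs=cv2.cvtColor(im,cv2.COLOR_BGR2HSV)
m=((hs[...,0]<8)|(hs[...,0]>172))&(hs[...,1]>140)&(hs[...,2]>90)
n,l,s,_=cv2.connectedComponentsWithStats(m.astype(np.uint8));i=1+s[1:,4].argmax()
pts=np.argwhere(l==i)[:,::-1].astype(np.float32);box=cv2.boxPoints(cv2.minAreaRect(pts));print("area",s[i,4])
for b in box: print(b.round(1),onz(C,b,.207).round(4))
O,phi=(.4836,-.1102),.148
for p in((0,12,207),(0,100,215)):
    X=unit(O,phi,p);q=proj(C,X)[0];print(X.round(4),q.round(1));cv2.drawMarker(im,tuple(int(a) for a in q.round()),(0,255,0),cv2.MARKER_CROSS,9,1)
cv2.polylines(im,[box.astype(int)],True,(255,0,0),1)
cv2.imwrite(sys.argv[1],im)
E
python3 lever.py pics/w3.png
```

```text
{'time_s': 5.2, 'ee_pos': [0.4546, -0.165, 0.249], 'eef_rot': [-1.5714, 0.0004, -1.4236], 'force': [-0.5063, 0.6548, -0.562]}
area 2443
[162.9 158.3] [ 0.4909 -0.0913  0.207 ]
[295.  156.8] [ 0.5033 -0.1697  0.207 ]
[295.2 178.4] [ 0.4903 -0.172   0.207 ]
[163.2 179.8] [ 0.4776 -0.0923  0.207 ]
[ 0.4818 -0.0983  0.207 ] [173.6 174.6]
[ 0.4689 -0.0113  0.215 ] [ 21.2 177.4]
```

View pics/w3.png

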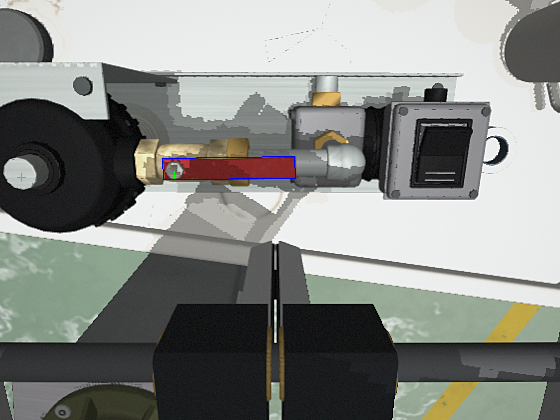

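The lever lies at rows 157–179, cols 163–295, with its pivot screw at (174,171). That is about 2 mm further to the rear than I had it. The area in front of it is clear, so I descend and sweep.

Call:
send_rows(
  series="0 0 0 0 2.5 0 -1; 0 0 0 0 4.5 0 -1; 0 0 0 0 5.4 0 -1; 0 0 0 0 5.4 0 -1; 0 0 0 0 5.4 0.7 -1; 0 0 0 0 5.4 1.3 -1; 0 0 0 0 5.4 1.8 -1; 0 0 0 0 5.4 1.8 -1; 0 0 0 0 5.4 1.8 -1; 0 0 0 0 5.4 1.8 -1",
)

```text
time_s: 6.08
ee_pos: [0.4723, -0.1616, 0.1956]
eef_rot: [-1.571, -0.0, -1.422]
force: [-0.2, -0.2, 0.2]
grip_width: 0.0001
```

Call:
send_rows(
  series="0 0 0 0 0 0.6 -1; 0 0 0 0 0 1.3 -1; 0 0 0 0 0 1.9 -1; 0 0 0 -0.15 0 2.6 -1; 0 0 0 -0.3 0 3.2 -1; 0 0 0 -0.6 0 3.8 -1; 0 0 0 -1 0 4.3 -1; 0 0 0 -1.5 0 4.8 -1; 0 0 0 -1.9 0 5.2 -1; 0 0 0 -1.9 0 5.2 -1",
)

```text
time_s: 6.92
ee_pos: [0.5215, -0.1342, 0.1954]
eef_rot: [-1.57, 0.0, -1.422]
force: [-0.3, -0.6, 0.2]
grip_width: 0.0005
```

Call:
send_rows(
  series="0 0 0 -0.4 0 0.3 -1; 0 0 0 -0.8 0 0.5 -1; 0 0 0 -1.2 0 0.7 -1; 0 0 0 -1.6 0 0.8 -1; 0 0 0 -2 0 0.9 -1; 0 0 0 -2.4 0 1 -1; 0 0 0 -2.5 0 1 -1; 0 0 0 -2.6 0 1 -1; 0 0 0 -2.6 0 1 -1; 0 0 0 -2.6 0 1 -1",
)

```text
time_s: 7.75
ee_pos: [0.5272, -0.1095, 0.1956]
eef_rot: [-1.57, -0.003, -1.423]
force: [2.1, -14.0, -2.7]
grip_width: 0.0004
```

The 14 N reaction says the lever is at its stop. I'm backing off, rising and checking.

Call:
send_rows(
  series="0 0 0 0 0 0 -1; 0 0 0 1 0 0 -1; 0 0 0 2.5 0 0 -1; 0 0 0 2.5 -3 0 -1; 0 0 0 2.5 -6 0 -1; 0 0 0 2.5 -6 -3 -1; 0 0 0 0 -6 -6 -1; 0 0 0 -3 -6 -7 -1; 0 0 0 -3 -6 -7 -1; 0 0 0 -3 -6 -7 -1",
)

```text
time_s: 8.58
ee_pos: [0.4533, -0.0885, 0.2562]
eef_rot: [-1.569, -0.0, -1.422]
force: [0.7, 0.2, -0.3]
grip_width: 0.0007
```

```bash
python3 lever.py pics/w4.png
```

```text
{'time_s': 8.5833, 'ee_pos': [0.4533, -0.0885, 0.2562], 'eef_rot': [-1.5694, -0.0002, -1.4216], 'force': [0.6702, 0.2368, -0.3114]}
area 2500
[284.3 192.9] [ 0.4774 -0.0908  0.207 ]
[287.7  58.5] [ 0.5569 -0.0803  0.207 ]
[309.1  59. ] [ 0.5585 -0.0926  0.207 ]
[305.8 193.5] [ 0.4791 -0.1043  0.207 ]
[ 0.4818 -0.0983  0.207 ] [297.2 188. ]
[ 0.4689 -0.0113  0.215 ] [154.7 190.8]
```

View pics/w4.png

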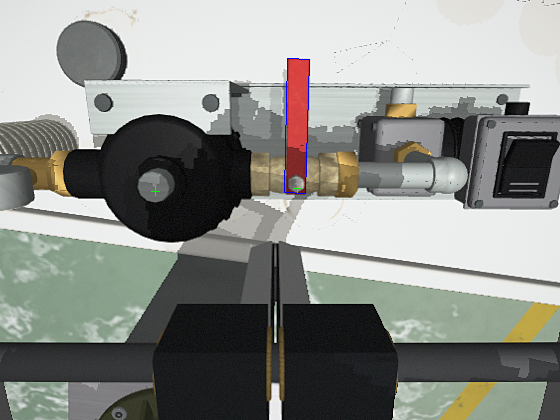

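The lever is now crosswise, at a world angle of about 0.139 rad against the unit yaw of about 0.147. Its reach and pivot agree, and the rocker at (520,165) is still off. The button is near (157,185).

Call:
send_rows(
  series="0 0 0 -2.5 0 1 -1; 0 0 0 -5 0 2 -1; 0 0 0 -7.3 0 2.9 -1; 0 0 0 -7.3 0 2.9 -1; 0 0 0 -7.3 1.5 2.9 -1; 0 0 0 -7.3 2.7 2.9 -1; 0 0 0 -7.3 3.4 2.9 -1; 0 0 0 -7.3 3.4 2.9 -1; 0 0 0 -7.3 3.4 2.9 -1; 0 0 0 -7.3 3.4 2.9 -1",
)

```text
time_s: 9.47
ee_pos: [0.4717, -0.0126, 0.2221]
eef_rot: [-1.57, -0.0, -1.423]
force: [-0.5, 0.2, -0.9]
grip_width: 0.0006
```

```bash
python3 - <<'E'
from h import *
o=get_obs();print(o['ee_pos'],o['force'])
im=camera("wrist")[:,:,::-1]
cv2.imwrite("pics/w5.png",cv2.resize(im[100:340,150:400],None,fx=2,fy=2))
E
```

```text
[ 0.47166476 -0.01263938  0.22205659] [-0.5214564   0.20944293 -0.89541975]
```

View pics/w5.png

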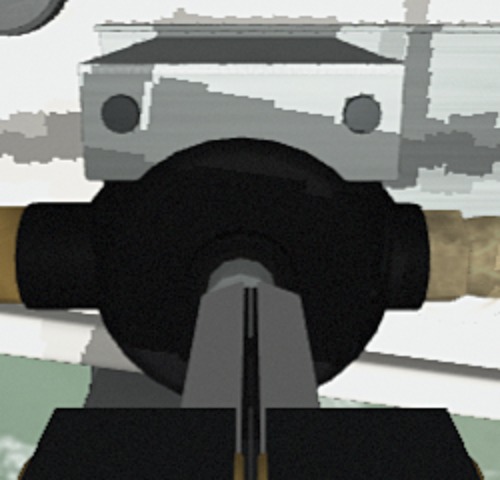

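The tip is over the button, which shows about 2 mm to the left and to the rear. I'll nudge over and press slowly.

Call:
send_rows(
  series="0 0 0 -0.2 0 0.2 -1; 0 0 0 -0.2 0.4 0.2 -1; 0 0 0 -0.2 0.6 0.2 -1; 0 0 0 -0.2 0.7 0.2 -1; 0 0 0 -0.2 0.8 0.2 -1; 0 0 0 -0.2 0.9 0.2 -1; 0 0 0 -0.2 1 0.2 -1; 0 0 0 -0.2 1.1 0.2 -1; 0 0 0 -0.2 1.2 0.2 -1; 0 0 0 -0.2 1.3 0.2 -1",
)

```text
time_s: 10.35
ee_pos: [0.4732, -0.0098, 0.2099]
eef_rot: [-1.569, -0.0, -1.423]
force: [-9.0, 2.8, 26.4]
grip_width: 0.0004
```

Call:
send_rows(
  series="0 0 0 0 0.1 0 -1; 0 0 0 0 0.2 0 -1; 0 0 0 0 0.2 0 -1; 0 0 0 0 0.2 0 -1; 0 0 0 0 0.2 0 -1; 0 0 0 0 0.2 0 -1; 0 0 0 0 0.2 0 -1; 0 0 0 0 0.2 0 -1; 0 0 0 0 0.2 0 -1; 0 0 0 0 0.2 0 -1",
)

```text
time_s: 11.18
ee_pos: [0.4734, -0.0098, 0.2098]
eef_rot: [-1.567, -0.001, -1.422]
force: [-14.5, 2.2, 34.8]
grip_width: 0.0006
```

It is firmly on the bottom at z 0.2098. I'll ease off 1 mm and hold for more than 2 s.

Call:
send_rows(
  series="0 0 0 0 -0.1 0 -1; 0 0 0 0 -0.1 0 -1; 0 0 0 0 -0.1 0 -1; 0 0 0 0 -0.1 0 -1; 0 0 0 0 -0.1 0 -1; 0 0 0 0 -0.1 0 -1; 0 0 0 0 -0.1 0 -1; 0 0 0 0 -0.1 0 -1; 0 0 0 0 -0.1 0 -1; 0 0 0 0 -0.1 0 -1",
)

```text
time_s: 12.02
ee_pos: [0.4733, -0.0098, 0.2099]
eef_rot: [-1.568, -0.001, -1.422]
force: [-10.0, 1.6, 27.3]
grip_width: 0.0007
```

Call:
send_rows(
  series="0 0 0 0 0 0 -1; 0 0 0 0 0 0 -1; 0 0 0 0 0 0 -1; 0 0 0 0 0 0 -1; 0 0 0 0 0 0 -1; 0 0 0 0 0 0 -1; 0 0 0 0 0 0 -1; 0 0 0 0 0 0 -1; 0 0 0 0 0 0 -1; 0 0 0 0 0 0 -1",
)

```text
time_s: 12.85
ee_pos: [0.4733, -0.0098, 0.2099]
eef_rot: [-1.568, -0.001, -1.422]
force: [-9.8, 2.4, 27.3]
grip_width: 0.0006
```

Call:
send_rows(
  series="0 0 0 0 0 0 -1; 0 0 0 0 0 0 -1; 0 0 0 0 0 0 -1; 0 0 0 0 0 0 -1; 0 0 0 0 0 0 -1; 0 0 0 0 -0.5 0 -1; 0 0 0 0 -2 0 -1; 0 0 0 0 -5 0 -1; 0 0 0 0 -7 -3 -1; 0 0 0 2 -7 -7 -1",
)

```text
time_s: 13.68
ee_pos: [0.4099, -0.0372, 0.2803]
eef_rot: [-1.567, -0.001, -1.42]
force: [1.8, -1.2, 0.6]
grip_width: 0.0004
```

Call:
send_rows(
  series="0 0 0 0 0 0 -1; 0 0 0 0 0 0 -1; 0 0 0 0 0 0 -1; 0 0 0 0 0 0 -1; 0 0 0 0 0 0 -1; 0 0 0 0 0 0 -1; 0 0 0 0 0 0 -1; 0 0 0 0 0 0 -1; 0 0 0 0 0 0 -1; 0 0 0 0 0 0 -1",
)

```text
time_s: 14.52
ee_pos: [0.4092, -0.0383, 0.2774]
eef_rot: [-1.571, 0.0, -1.423]
force: [-0.7, 0.5, 0.5]
grip_width: 0.0004
```

```bash
python3 lever.py pics/w6.png
```

```text
{'time_s': 14.5167, 'ee_pos': [0.4092, -0.0383, 0.2774], 'eef_rot': [-1.5709, 0.0, -1.4226], 'force': [-0.6989, 0.4863, 0.463]}
area 2434
[365.4 134.8] [ 0.4756 -0.0893  0.207 ]
[379.3  -2. ] [ 0.5574 -0.0802  0.207 ]
[4.007e+02 2.000e-01] [ 0.5582 -0.0934  0.207 ]
[386.8 137. ] [ 0.4763 -0.1038  0.207 ]
[ 0.4818 -0.0983  0.207 ] [380.7 127.5]
[ 0.4689 -0.0113  0.215 ] [247.4 128.3]
```

View pics/w6.png

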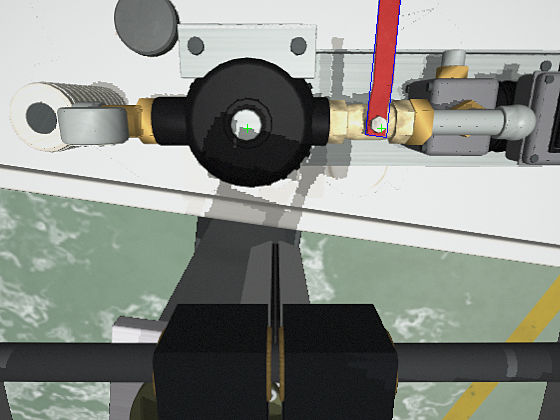

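The tool is clear, the lever is still crosswise (pivot at (380,127)), the button is free at (247,125), and the loose things in view are standing. Handing in.

```bash
python3 -c "
from station import *
print(hand_in())"
```

```text
the job is handed in; nothing more can be done
None
```

I did all three steps in the order asked and handed the job in at about 14.5 s; `hand_in()` reports no verdict.

- **Rocker:** I pressed the raised front half until it snapped over. A picture afterwards showed the front half down and the rear edge up. It was still so after the lever move, and I did not check it again after the vent press.
- **Valve lever:** I pushed it round to its stop, where it pushed back with about 14 N. Its measured direction was about 0.14 rad, against a unit yaw of about 0.147 rad, so it is crosswise within measuring error. It still looked crosswise in the last picture.
- **Vent button:** I pressed it to the bottom (tip at z 0.210 m), held it there for about 2.7 s at 26–35 N, then let go. The push was harder than the 8 N it needs, with up to about 15 N sideways.

**Checks that disagreed:** the top and wrist cameras differed by about 2–4 mm in x on the pivot and vent positions. I took a point in between and corrected it from close up.

**Loose things:** the robot's path stayed clear of them, and those visible in the last wrist picture (cartridge and cap) were standing. I took no final overall picture of the rest.

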